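Clippers back on their own chargers

TASK

Someone has put the three cordless clippers on each other's chargers: move them so that each stands upright, fully down in the charging cup of its own colour; the spare grey stand is free for parking one while you swap. Keep them upright, lower them in rather than dropping them, and leave the bottle, comb and scissors where they lie.

Things in the scene. Friction and masses are not known exactly. Their poses are not given: they have to be found in the camera images.
- clipper_red: cordless clipper, red body, loose, 0.2 kg, 135 mm tall, blade up, standing in another colour's cup at the start. Origin: centre of its foot's underside, z up to the blade. Black round foot, 36 mm across, 0-36 mm up; red body 34 (x) by 40 mm (y), flat sides, 38-112 mm up: grip here across either pair; then a black neck 22 by 36 mm and the steel blade
- clipper_blue: cordless clipper, blue body, loose, 0.2 kg, 135 mm tall, blade up, standing in another colour's cup at the start. Origin: centre of its foot's underside, z up to the blade. Black round foot, 36 mm across, 0-36 mm up; blue body 34 (x) by 40 mm (y), flat sides, 38-112 mm up: grip here across either pair; then a black neck 22 by 36 mm and the steel blade
- clipper_yellow: cordless clipper, yellow body, loose, 0.2 kg, 135 mm tall, blade up, standing in another colour's cup at the start. Origin: centre of its foot's underside, z up to the blade. Black round foot, 36 mm across, 0-36 mm up; yellow body 34 (x) by 40 mm (y), flat sides, 38-112 mm up: grip here across either pair; then a black neck 22 by 36 mm and the steel blade
- stand_red: fixed charging stand, red round cup on a black 84 mm puck; home of the red clipper. Origin: centre of the underside, z up. Cup floor 13 mm above it, 41 mm across, straight to 30 mm up, then flared to 66 mm inside at the rim, which is 74 mm across outside and 47 mm up. A clipper's foot stands on the floor, at any turn
- stand_blue: fixed charging stand, blue round cup on a black 84 mm puck; home of the blue clipper. Origin: centre of the underside, z up. Cup floor 13 mm above it, 41 mm across, straight to 30 mm up, then flared to 66 mm inside at the rim, which is 74 mm across outside and 47 mm up. A clipper's foot stands on the floor, at any turn
- stand_yellow: fixed charging stand, yellow round cup on a black 84 mm puck; home of the yellow clipper. Origin: centre of the underside, z up. Cup floor 13 mm above it, 41 mm across, straight to 30 mm up, then flared to 66 mm inside at the rim, which is 74 mm across outside and 47 mm up. A clipper's foot stands on the floor, at any turn
- stand_spare: fixed charging stand, grey round cup on a black 84 mm puck; the spare, empty at the start, for parking. Origin: centre of the underside, z up. Cup floor 13 mm above it, 41 mm across, straight to 30 mm up, then flared to 66 mm inside at the rim, which is 74 mm across outside and 47 mm up. A clipper's foot stands on the floor, at any turn
- bottle_1: bystander: small brown dropper bottle with a black teat, 33 mm across and 102 mm tall, standing loose behind the stands; origin: centre of its underside
- tail_comb: bystander: black tail comb, 32 x 222 x 4 mm, lying flat and loose beside the stands, its length along its own y; origin: middle of its underside
- scissors_amber: bystander: hair scissors with amber finger rings, 60 x 208 x 8 mm, lying flat and loose behind the stands, length along its own y; origin: middle of its underside

How it is judged:
By the outcome, as a careful person would: the job done as asked, in the order asked, and still so for the second after the job is handed in, with the robot touching nothing.
It also fails if it takes over 96 s, if anything falls off the work surface, if the arm or the gripper's body presses on something with over 40 N, if the wrist force passes 120 N, or if a joint passes its speed limit or range.

ROBOT

A 6-joint arm with a two-finger parallel gripper is mounted at the origin on a cart in front of the work surface, level with it; the furniture and walls round the work are solid. World frame = base frame: x ahead of the robot, y to its left, z up, the work surface at z = 0. Lengths are in m, angles in rad, forces in N, time in s.
With the tool pointing down it reaches from about 0.35 to 0.775 m from the base axis. Payload 7.3 kg.
Tool frame: the origin (TCP) lies at the very end of the fingers, on their centre line; the grasp point (between the pads) lies 19 mm behind it; z points along the fingers, y is the line along which they close (so a half turn about z gives the same grasp; the last joint's range is limited). The gripper opens to 92 mm and grips with 3 to 60 N. Pads are 19 mm wide; open, the fingers measure 130 mm over their backs; the gripper's body (75 mm by 190 mm) begins 47 mm behind the grasp point.
Start: joints at [1.009, 0.342, 1.524, -0, 1.275, -0.146], TCP at [0.212, 0.48, 0.2] pointing down, gripper open.
Joint ranges: [-2.53, 2.53], [-0.77, 2.02], [0.04, 2.7], [-1, 4.14], [0.28, 2.66], [-3.11, 3.11]. Speed limits (rad/s): [2.57, 2.57, 3.14, 3.14, 3.14, 3.14].

INTERFACE

Orientations are given as [roll, pitch, yaw] about the fixed x, y, z axes, in that order (R = Rz(yaw) Ry(pitch) Rx(roll)).
In Python, from cell import robot, read_camera, get_calibration gives the robot as it stands. The module is installed in compiled form; this text tells all that it offers.
- The arm moves only by the tool send_rows, never from a script. Its argument "plan" is a list of rows, each a list of 2 entries, a list of its own where there are three numbers: the shift along the tool's x, y, z as a fraction of full scale, then the turn, a rotation vector about the tool's x, y, z as a fraction of full scale. A call has exactly 10 rows; each row shifts and turns the commanded pose from where the row before left it, along the tool's axes as they then stand; what a row does not reach is not made up. Full scale, the value 1, is 0.025 m for a shift and 90 degrees for a turn. A row lasts 1/8 s, in which the tool goes at most 62.5 mm and 10.7 degrees, less where a joint would pass 70% of its speed; a pose out of reach is approached as far as the arm can. A call with a number of a shift or a turn outside -1 to 1 is refused whole. A call with a gripper value outside its range is refused whole. "gripper" is the opening, from -1 (shut) to 1 (fully open), so that 0 is half open, set as the call begins (left out, the last holds). The fingers move at their own pace and stop on an object; "force" is the grip in N (left out, the last holds). Time passes only in rows, so rows that do not move let the fingers close, or fill a call up. It gives the time, the measured TCP pose, the force, the opening and the grip force at its end, in the units of the state.
- robot.observe(): the state, without advancing time (a new reading comes with each control period).
- read_camera(name): name is "scene" or "top" or "wrist"; returns (picture, depth): 384x512x3 uint8, blue, green, red; 384x512 float32, m along the optical axis (not along the pixel's ray), 0 where there is no reading.
- get_calibration(name): a dict with "intrinsics" (3x3 intrinsics, pixels), "rvec" (rotation vector, rad) and "tvec" (3), from world to camera coordinates, as OpenCV has them. Camera axes: x right, y down, z forward; pixel columns grow to the right and rows downward; lengths in m; the calibration is good to about 2 mm. The wrist camera is an equidistant fisheye: a pixel r from the principal point sees the ray r / f radians off the axis. A picture is of the moment at which its call begins: read the wrist's pose just before it. get_calibration takes no time and is no camera call; for the wrist camera it gives the pose at the moment of the call.
- robot.hand_in(): hands the job in; it is judged then, once.
The state is a dict: "time": time; "qpos": joint angles; "qvel": joint speeds; "joint_efforts": joint torques, N m; "tool_pos": TCP position; "tool_rot": TCP orientation; "contact_force": force on the tool from outside, world axes, zero at the start; "torque": the same for the moment, N m; "opening": finger opening in m; "grip_force": force on a finger pad.
Only numpy, scipy, OpenCV 4.12 (cv2) and the standard library are available. Lean on these libraries where they do the work, as an engineer would, in place of code of your own. Each camera call takes 0.05 s, during which the arm holds its last target. There are 200 camera calls.

## Working session

There is one attempt and no reset: what is moved stays moved. The work goes in short steps, Python scripts to look and compute and a tool call to move; the robot and the scene stay as the last step left them, time stands still between calls to the robot, and variables do not carry over. Pictures are saved under pics/ and viewed, at most 14 in all, crops included, and the job is handed in when it is done.

Besides the shell and the picture viewer there is one more tool, called after ">>>" in YAML: its name, and indented under it one key for each argument. send_rows: Moves the arm, as the interface text tells. Shift numbers are shares of 0.025 m and turn numbers shares of 90 degrees, none past 1 either way. Its arguments: {"type":"object","properties":{"plan":{"type":"array"},"gripper":{"type":"number"},"force":{"type":"number"}},"required":["plan"]}

```bash
mkdir -p pics; python3 - <<'E'
from cell import robot, read_camera, get_calibration
import cv2,numpy as np
for n in("scene","top"):
    p,d=read_camera(n); cv2.imwrite(f"pics/{n}0.png",p); np.save(f"{n}0.npy",d)
    c=get_calibration(n); print(n,c)
s=robot.observe(); print({k:np.round(v,3) for k,v in s.items()})
E
```

```text
scene {'intrinsics': array([[482.45065186,   0.        , 258.86315237],
       [  0.        , 482.45065186, 189.60063989],
       [  0.        ,   0.        ,   1.        ]]), 'rvec': array([ 2.33409837, -0.54958034,  0.23415836]), 'tvec': array([-0.45157555,  0.19265351,  1.18328815])}
top {'intrinsics': array([[396.39638995,   0.        , 259.46794367],
       [  0.        , 396.39638995, 184.43918596],
       [  0.        ,   0.        ,   1.        ]]), 'rvec': array([ 2.14178183, -2.14219467,  0.22242627]), 'tvec': array([-0.00311465,  0.4737148 ,  0.88718766])}
{'time': np.float64(0.1), 'qpos': array([ 1.009,  0.343,  1.525, -0.   ,  1.275, -0.146]), 'qvel': array([ 0.   , -0.002, -0.002, -0.001, -0.001,  0.001]), 'joint_efforts': array([ 2.000e-03, -4.320e+01, -2.447e+01,  7.200e-02,  5.300e-02,
       -0.000e+00]), 'tool_pos': array([0.212, 0.48 , 0.199]), 'tool_rot': array([-3.14 , -0.   ,  2.726]), 'contact_force': array([ 0.039, -0.434,  0.036]), 'torque': array([ 0.016, -0.007, -0.011]), 'grip_force': np.float64(0.0), 'opening': np.float64(0.092)}
```

View pics/top0.png

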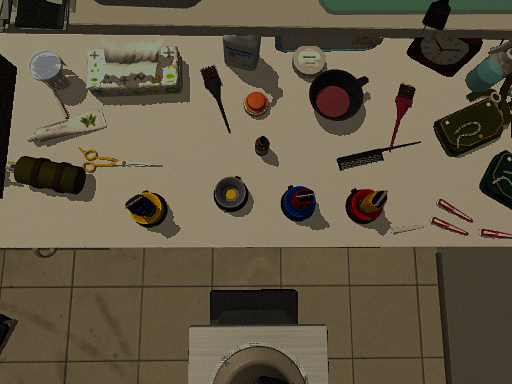

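View pics/scene0.png

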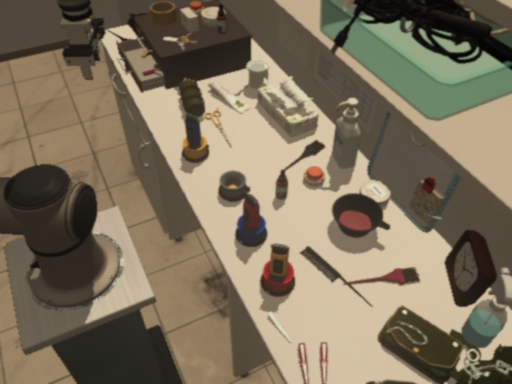

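Top view: the yellow stand with the blue clipper is at about (150,208), the empty spare at (231,194), the blue stand with the red clipper at (298,203), and the red stand with the yellow clipper at (367,206). The bottle is at (262,146), the comb at (375,158) and the scissors at (120,162). The scene view shows the same pairings.

```bash
cat > h.py <<'E'
from cell import robot, read_camera, get_calibration
import cv2,numpy as np
def cal(n):
    c=get_calibration(n); R=cv2.Rodrigues(np.array(c["rvec"]))[0]; return np.array(c["intrinsics"]),R,np.array(c["tvec"]).ravel()
def rays(n,uv,C=None):
    K,R,t=C or cal(n); uv=np.atleast_2d(np.array(uv,float)); q=(uv-K[:2,2])/np.array([K[0,0],K[1,1]])
    if n=="wrist":
        r=np.linalg.norm(q,axis=1,keepdims=True); d=np.hstack([q/np.maximum(r,1e-9)*np.sin(r),np.cos(r)])
    else: d=np.hstack([q,np.ones((len(q),1))])
    return -R.T@t, d@R
def plane(n,uv,z,C=None):
    o,d=rays(n,uv,C); return o+d*((z-o[2])/d[:,2:])
def proj(n,X,C=None):
    K,R,t=C or cal(n); p=np.atleast_2d(X)@R.T+t
    if n=="wrist":
        r=np.linalg.norm(p[:,:2],axis=1,keepdims=True); q=p[:,:2]/np.maximum(r,1e-9)*np.arctan2(r,p[:,2:])
    else: q=p[:,:2]/p[:,2:]
    return q*np.array([K[0,0],K[1,1]])+K[:2,2]
def tri(n1,u1,n2,u2,C1=None,C2=None):
    o1,d1=rays(n1,u1,C1); o2,d2=rays(n2,u2,C2); d1=d1[0];d2=d2[0]
    s=np.linalg.lstsq(np.c_[d1,-d2],o2-o1,rcond=None)[0]; a=o1+s[0]*d1; b=o2+s[1]*d2
    return (a+b)/2, np.linalg.norm(a-b)
def mask(img,c):
    h=cv2.cvtColor(img,cv2.COLOR_BGR2HSV); H,S,V=cv2.split(h)
    m={"red":((H<8)|(H>170)),"blue":(H>100)&(H<130),"yellow":(H>17)&(H<32)}[c]&(S>120)&(V>45)
    return m.astype(np.uint8)
E
python3 - <<'E'
from h import *
top=cv2.imread("pics/top0.png"); d=np.load("top0.npy")
K,R,t=cal("top")
v,u=np.mgrid[:384,:512]; P=(np.stack([(u-K[0,2])/K[0,0]*d,(v-K[1,2])/K[1,1]*d,d],-1)-t)@R
print(proj("top",[.212,.48,.2]),proj("scene",[.212,.48,.2]))
for n,(a,b) in dict(yel=(150,208),spare=(231,194),blue=(298,203),red=(367,206)).items():
    c=plane("top",[a,b],.04)[0]
    Q=P[b-30:b+30,a-30:a+30].reshape(-1,3); Q=Q[Q[:,2]>.005]
    rim=Q[(Q[:,2]>.042)&(Q[:,2]<.052)]
    tp=Q[Q[:,2]>.10]
    print(n,c.round(3),"rim",cv2.minEnclosingCircle(rim[:,:2].astype(np.float32)),len(rim),"max z",Q[:,2].max().round(3),tp.mean(0).round(3) if len(tp) else "")
cr=[cv2.resize(cv2.imread("pics/top0.png")[180:235,115:395],None,fx=2.8,fy=2.8,interpolation=cv2.INTER_CUBIC),cv2.resize(cv2.imread("pics/scene0.png")[80:300,170:310],None,fx=1,fy=1)]
cv2.imwrite("pics/c1.png",cr[0])
E
```

```text
[[ -5.8341164 311.4267444]] [[94.47731287 77.0645081 ]]
yel [0.418 0.249 0.04 ] rim ((0.4184090197086334, 0.25905096530914307), 0.037250351160764694) 294 max z 0.957 [0.411 0.246 0.159]
spare [0.451 0.063 0.04 ] rim ((0.4555259943008423, 0.06568920612335205), 0.03666066378355026) 339 max z 0.957 [0.31  0.024 0.957]
blue [ 0.43  -0.093  0.04 ] rim ((0.4333088994026184, -0.09663741290569305), 0.03692829608917236) 294 max z 0.957 [ 0.426 -0.091  0.155]
red [ 0.423 -0.256  0.04 ] rim ((0.4267100691795349, -0.25390106439590454), 0.036848973482847214) 284 max z 0.957 [ 0.421 -0.239  0.16 ]
```

View pics/c1.png

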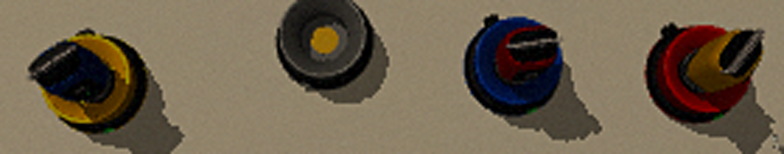

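The crop shows the blades' long axes: blue is tilted with its upper end to the right, red is about horizontal, and yellow is tilted about 50°. I'll go above the blue clipper for a close look.

```bash
cat >> h.py <<'E'
from scipy.spatial.transform import Rotation as Ro
def go(tx,ty,tz,yaw=None):
    """print shift (units of 25 mm, current tool axes, before turning) and turn (units of 90deg) to reach target pointing down"""
    s=robot.observe(); R0=Ro.from_euler("xyz",s["tool_rot"]); yaw=s["tool_rot"][2] if yaw is None else yaw
    sh=R0.inv().apply(np.array([tx,ty,tz])-s["tool_pos"])/.025
    R1=Ro.from_euler("xyz",[np.pi,0,yaw]); tr=(R0.inv()*R1).as_rotvec()/(np.pi/2)
    print("shift",sh.round(2),"turn",tr.round(3),"pos",np.round(s["tool_pos"],4),"t",s["time"])
E
python3 - <<'E'
from h import *
d=np.load("top0.npy");K,R,t=cal("top")
v,u=np.mgrid[:384,:512]; P=(np.stack([(u-K[0,2])/K[0,0]*d,(v-K[1,2])/K[1,1]*d,d],-1)-t)@R
for n,c in dict(blue=(.418,.259),red=(.433,-.0965),yellow=(.427,-.254)).items():
    m=(np.hypot(P[...,0]-c[0],P[...,1]-c[1])<.06)&(P[...,2]>.128)&(P[...,2]<.2)
    Q=P[m]; r=cv2.minAreaRect(Q[:,:2].astype(np.float32)); w,V=np.linalg.eigh(np.cov(Q[:,:2].T)); a=V[:,1]
    print(n,len(Q),"mean",Q.mean(0).round(4),Q[:,2].max(),"long axis deg",np.degrees(np.arctan2(a[1],a[0])).round(1),np.sqrt(w),r)
go(.418,.259,.27)
E
```

```text
blue 222 mean [0.4171 0.257  0.1377] 0.15017311013704837 long axis deg 124.8 [0.00684511 0.01039941] ((0.41843894124031067, 0.258379191160202), (0.028098927810788155, 0.04040206968784332), 41.20766830444336)
red 208 mean [ 0.432  -0.0955  0.1376] 0.15148588889545847 long axis deg 99.6 [0.00709506 0.0102584 ] ((0.43314334750175476, -0.09575951099395752), (0.02775956317782402, 0.04056519269943237), 7.929521083831787)
yellow 206 mean [ 0.4267 -0.2517  0.1384] 0.15078473355696662 long axis deg 142.4 [0.0067815 0.0106591] ((0.42549288272857666, -0.2534225285053253), (0.027703389525413513, 0.04028110206127167), 58.089141845703125)
shift [-11.11  -4.76  -2.82] turn [-0.001 -0.     0.   ] pos [0.2118 0.48   0.1995] t 0.1
```

>>> send_rows:
  plan:
    - [[-1, -0.4, -0.28], [0, 0, 0]]
    - [[-1, -0.4, -0.28], [0, 0, 0]]
    - [[-1, -0.4, -0.28], [0, 0, 0]]
    - [[-1, -0.4, -0.28], [0, 0, 0]]
    - [[-1, -0.4, -0.28], [0, 0, 0]]
    - [[-1, -0.4, -0.28], [0, 0, 0]]
    - [[-1, -0.4, -0.28], [0, 0, 0]]
    - [[-1, -0.5, -0.28], [0, 0, 0]]
    - [[-1, -0.5, -0.28], [0, 0, 0]]
    - [[-1, -0.5, -0.28], [0, 0, 0]]
  gripper: 1
  force: 25

```text
time: 1.35
tool_pos: [0.3977, 0.2801, 0.2699]
tool_rot: [-3.141, -0.001, 2.726]
contact_force: [-0.1, -0.2, 0.2]
opening: 0.0917
grip_force: 0.0
```

>>> send_rows:
  plan:
    - [[-1, -0.46, 0], [0, 0, 0]]
    - [[-0.11, 0, 0], [0, 0, 0]]
    - [[0, 0, 0], [0, 0, 0.1]]
    - [[0, 0, 0], [0, 0, 0.1]]
    - [[0, 0, 0], [0, 0, 0.1]]
    - [[0, 0, 0], [0, 0, 0]]
    - [[0, 0, 0], [0, 0, 0]]
    - [[0, 0, 0], [0, 0, 0]]
    - [[0, 0, 0], [0, 0, 0]]
    - [[0, 0, 0], [0, 0, 0]]

```text
time: 2.6
tool_pos: [0.4181, 0.2592, 0.27]
tool_rot: [3.142, -0.0, 2.255]
contact_force: [0.6, -0.8, 0.2]
opening: 0.0919
grip_force: 0.0
```

```bash
python3 - <<'E'
from h import *
go(.418,.259,.27,np.radians(128))
C=cal("wrist"); p,d=read_camera("wrist"); cv2.imwrite("pics/w1.png",p); np.save("w1.npy",d); np.savez("w1c.npz",K=C[0],R=C[1],t=C[2])
s=robot.observe(); print(np.degrees(s["tool_rot"]),"cam",-C[1].T@C[2],C[0][0,0])
print(proj("wrist",[[.418,.259,.05],[.418,.259,.15],[.4555,.0657,.047]],C))
E
```

```text
shift [-0.01 -0.01  0.  ] turn [ 0.    -0.     0.013] pos [0.4181 0.2592 0.27  ] t 2.6
[ 1.79996660e+02 -6.13084323e-04  1.29191107e+02] cam [0.37405117 0.31314197 0.4551443 ] 297.3186396354542
[[259.55440315 161.77736588]
 [259.52635249 177.89758105]
 [201.37850711 269.88852183]]
```

View pics/w1.png

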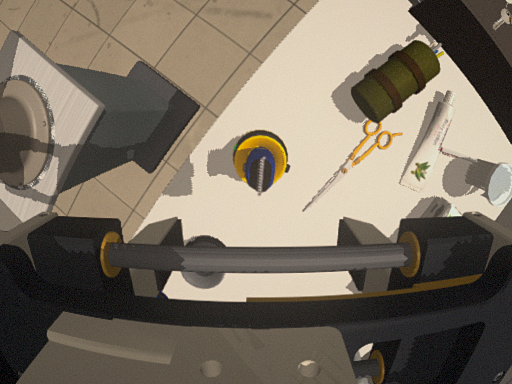

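The wrist view shows the blue clipper in the yellow cup at about (261,167). Its blade runs almost along the image column, so the yaw matches the fingers. The bottom spare cup is at (205,265).

```bash
cat >> h.py <<'E'
def cloud(n,d,C):
    v,u=np.mgrid[:384,:512]; o,r=rays(n,np.stack([u,v],-1).reshape(-1,2),C)
    ax=C[1][2]; k=d.reshape(-1)/(r@ax); P=o+r*k[:,None]; P[d.reshape(-1)<=0]=-9; return P
def rep(P,c):
    Q=P[np.hypot(P[:,0]-c[0],P[:,1]-c[1])<.055]
    z=Q[:,2]; r=Q[(z>.041)&(z<.054)]; r=r[np.hypot(*(r[:,:2]-c).T)>.028]
    b=Q[(z>.128)&(z<.17)]
    if len(r)>5:
        A=np.c_[2*r[:,:2],np.ones(len(r))]; s=np.linalg.lstsq(A,(r[:,:2]**2).sum(1),rcond=None)[0]
        print("rim enc",np.round(cv2.minEnclosingCircle(r[:,:2].astype(np.float32))[0],4),"fit",s[:2].round(4),"z99",np.percentile(r[:,2],95).round(4),len(r))
    if len(b)>5:
        w,V=np.linalg.eigh(np.cov(b[:,:2].T)); print("top rect",np.round(cv2.minAreaRect(b[:,:2].astype(np.float32))[0],4),"ang",np.degrees(np.arctan2(V[1,1],V[0,1])).round(1),"maxz",b[:,2].max().round(4),len(b))
E
python3 - <<'E'
from h import *
z=np.load("w1c.npz"); C=(z["K"],z["R"],z["t"]); P=cloud("wrist",np.load("w1.npy"),C)
rep(P,(.418,.259)); rep(P,(.4555,.0657))
p=cv2.imread("pics/w1.png"); m=mask(p,"yellow"); m[:120]=0;m[210:]=0;m[:,:220]=0;m[:,300:]=0
cn=max(cv2.findContours(m,cv2.RETR_EXTERNAL,cv2.CHAIN_APPROX_NONE)[0],key=cv2.contourArea)
(cx,cy),rad=cv2.minEnclosingCircle(cn); print("circle",cx,cy,rad,plane("wrist",[cx,cy],.047,C))
print("blade line", plane("wrist",[[262,158],[261,190]],.148,C))
E
python3 - <<'E'
from h import *
T=cloud("top",np.load("top0.npy"),cal("top"))
for c in [(.418,.259),(.4555,.0657),(.433,-.0965),(.427,-.254)]: rep(T,c)
E
```

```text
rim enc [0.418  0.2595] fit [0.418  0.2593] z99 0.0481 710
top rect [0.4175 0.2597] ang 125.8 maxz 0.1505 753
rim enc [0.4594 0.0626] fit [0.4565 0.0654] z99 0.0481 274
circle 260.38677978515625 160.5 26.61801528930664 [[0.41808277 0.26072856 0.047     ]]
blade line [[0.40681634 0.27681812 0.148     ]
 [0.42790171 0.24933992 0.148     ]]
rim enc [0.4184 0.2591] fit [0.4182 0.2589] z99 0.0488 249
top rect [0.4184 0.2584] ang 124.8 maxz 0.1502 222
rim enc [0.4555 0.0657] fit [0.4553 0.0657] z99 0.049 321
rim enc [ 0.4333 -0.0966] fit [ 0.4334 -0.0967] z99 0.0488 267
top rect [ 0.4331 -0.0958] ang 99.6 maxz 0.1515 208
rim enc [ 0.4267 -0.2539] fit [ 0.4268 -0.2538] z99 0.0495 240
top rect [ 0.4255 -0.2534] ang 142.4 maxz 0.1508 206
```

Both views agree to within 1 mm, with rims near z 0.048 and tops near z 0.15. Next I descend and grip.

>>> send_rows:
  plan:
    - [[0, 0, 1], [0, 0, 0]]
    - [[0, 0, 1], [0, 0, 0]]
    - [[0, 0, 1], [0, 0, 0]]
    - [[0, 0, 1], [0, 0, 0]]
    - [[0, 0, 1], [0, 0, 0]]
    - [[0, 0, 1], [0, 0, 0]]
    - [[0, 0, 0.6], [0, 0, 0]]
    - [[0, 0, 0.4], [0, 0, 0]]
    - [[0, 0, 0.16], [0, 0, 0]]
    - [[0, 0, 0], [0, 0, 0]]

```text
time: 3.9
tool_pos: [0.4183, 0.2593, 0.0912]
tool_rot: [3.141, 0.0, 2.255]
contact_force: [-0.0, -0.1, 0.0]
opening: 0.0917
grip_force: 0.0
```

>>> send_rows:
  plan:
    - [[0, 0, 0], [0, 0, 0]]
    - [[0, 0, 0], [0, 0, 0]]
    - [[0, 0, 0], [0, 0, 0]]
    - [[0, 0, 0], [0, 0, 0]]
    - [[0, 0, 0], [0, 0, 0]]
    - [[0, 0, 0], [0, 0, 0]]
    - [[0, 0, 0], [0, 0, 0]]
    - [[0, 0, 0], [0, 0, 0]]
    - [[0, 0, 0], [0, 0, 0]]
    - [[0, 0, 0], [0, 0, 0]]
  gripper: -1
  force: 25

```text
time: 5.15
tool_pos: [0.4181, 0.2593, 0.091]
tool_rot: [3.141, -0.0, 2.255]
contact_force: [-0.4, 0.9, 0.5]
opening: 0.034
grip_force: 24.3
```

>>> send_rows:
  plan:
    - [[0, 0, -0.5], [0, 0, 0]]
    - [[0, 0, -0.9], [0, 0, 0]]
    - [[0, 0, -0.9], [0, 0, 0]]
    - [[0, 0, -0.9], [0, 0, 0]]
    - [[-0.5, -0.27, 0], [0, 0, 0]]
    - [[-0.9, -0.48, 0], [0, 0, 0]]
    - [[-0.9, -0.48, 0], [0, 0, 0]]
    - [[-0.9, -0.48, 0], [0, 0, 0]]
    - [[-0.9, -0.48, 0], [0, 0, 0]]
    - [[-0.9, -0.48, 0], [0, 0, 0]]

```text
time: 6.4
tool_pos: [0.4446, 0.1184, 0.1701]
tool_rot: [-3.14, -0.001, 2.254]
contact_force: [-1.0, -0.6, -1.4]
opening: 0.0342
grip_force: 24.3
```

>>> send_rows:
  plan:
    - [[-0.9, -0.48, 0], [0, 0, 0]]
    - [[-0.7, -0.38, 0], [0, 0, 0]]
    - [[-0.35, -0.2, 0], [0, 0, 0]]
    - [[0, 0, 0], [0, 0, 0]]
    - [[0, 0, 0], [0, 0, 0]]
    - [[0, 0, 0], [0, 0, 0]]
    - [[0, 0, 0], [0, 0, 0]]
    - [[0, 0, 0], [0, 0, 0]]
    - [[0, 0, 0], [0, 0, 0]]
    - [[0, 0, 0], [0, 0, 0]]

```text
time: 7.65
tool_pos: [0.4555, 0.0657, 0.171]
tool_rot: [3.142, -0.0, 2.255]
contact_force: [0.2, -0.7, -2.0]
opening: 0.0343
grip_force: 24.3
```

```bash
python3 - <<'E'
from h import *
go(.4556,.0657,.091)
C=cal("wrist"); p,d=read_camera("wrist"); cv2.imwrite("pics/w2.png",p)
print(proj("wrist",[[.4556,.0657,.047]],C))
q,_=read_camera("scene"); cv2.imwrite("pics/s2.png",np.hstack([p,q])[:, :][:, 0:1024] if 0 else cv2.resize(q[60:300,140:330],None,fx=2.4,fy=2.4))
E
```

```text
shift [-0.   0.   3.2] turn [ 0. -0. -0.] pos [0.4555 0.0657 0.171 ] t 7.65
[[259.76788298 176.94867194]]
```

View pics/s2.png

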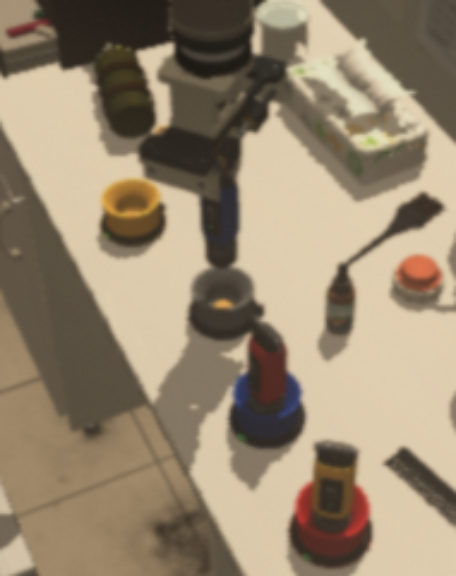

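The blue clipper hangs upright above the grey cup at about (222,300) in the crop. I lower it now.

>>> send_rows:
  plan:
    - [[0, 0, 0.6], [0, 0, 0]]
    - [[0, 0, 0.6], [0, 0, 0]]
    - [[0, 0, 0.5], [0, 0, 0]]
    - [[0, 0, 0.4], [0, 0, 0]]
    - [[0, 0, 0.3], [0, 0, 0]]
    - [[0, 0, 0.3], [0, 0, 0]]
    - [[0, 0, 0.2], [0, 0, 0]]
    - [[0, 0, 0.15], [0, 0, 0]]
    - [[0, 0, 0.1], [0, 0, 0]]
    - [[0, 0, 0], [0, 0, 0]]

```text
time: 9.0
tool_pos: [0.4555, 0.0657, 0.0922]
tool_rot: [-3.142, -0.0, 2.255]
contact_force: [0.3, -0.4, -1.7]
opening: 0.0341
grip_force: 24.3
```

>>> send_rows:
  plan:
    - [[0, 0, 0.02], [0, 0, 0]]
    - [[0, 0, 0.02], [0, 0, 0]]
    - [[0, 0, 0.02], [0, 0, 0]]
    - [[0, 0, 0], [0, 0, 0]]
    - [[0, 0, 0], [0, 0, 0]]
    - [[0, 0, 0], [0, 0, 0]]
    - [[0, 0, 0], [0, 0, 0]]
    - [[0, 0, 0], [0, 0, 0]]
    - [[0, 0, 0], [0, 0, 0]]
    - [[0, 0, 0], [0, 0, 0]]

```text
time: 10.25
tool_pos: [0.4558, 0.0657, 0.091]
tool_rot: [3.141, 0.0, 2.255]
contact_force: [-0.2, 0.1, 5.5]
opening: 0.0346
grip_force: 24.3
```

>>> send_rows:
  plan:
    - [[0, 0, 0], [0, 0, 0]]
    - [[0, 0, 0], [0, 0, 0]]
    - [[0, 0, 0], [0, 0, 0]]
    - [[0, 0, 0], [0, 0, 0]]
    - [[0, 0, 0], [0, 0, 0]]
    - [[0, 0, 0], [0, 0, 0]]
    - [[0, 0, 0], [0, 0, 0]]
    - [[0, 0, 0], [0, 0, 0]]
    - [[0, 0, 0], [0, 0, 0]]
    - [[0, 0, 0], [0, 0, 0]]
  gripper: 1

```text
time: 11.5
tool_pos: [0.4555, 0.0656, 0.0908]
tool_rot: [3.141, -0.0, 2.255]
contact_force: [-0.2, 0.6, -0.2]
opening: 0.0919
grip_force: 0.0
```

>>> send_rows:
  plan:
    - [[0, 0, -0.5], [0, 0, 0]]
    - [[0, 0, -1], [0, 0, 0]]
    - [[0, 0, -1], [0, 0, 0]]
    - [[0, 0, -1], [0, 0, 0]]
    - [[0, 0, -1], [0, 0, 0]]
    - [[0, 0, -1], [0, 0, 0]]
    - [[0, 0, -1], [0, 0, 0]]
    - [[0, 0, -0.7], [0, 0, 0]]
    - [[0, 0, 0], [0, 0, 0]]
    - [[0, 0, 0], [0, 0, 0]]

```text
time: 12.75
tool_pos: [0.4551, 0.0657, 0.2704]
tool_rot: [-3.141, -0.0, 2.255]
contact_force: [0.7, -1.5, -0.5]
opening: 0.0919
grip_force: 0.0
```

```bash
python3 - <<'E'
from h import *
go(.4262,-.2536,.27,np.radians(145))
C=cal("wrist"); p,d=read_camera("wrist"); cv2.imwrite("pics/w3.png",p)
P=cloud("wrist",d,C); rep(P,(.4556,.0657)); rep(P,(.418,.259)); rep(P,(.433,-.0965))
E
```

```text
shift [-9.17 -8.96  0.01] turn [-0.    -0.    -0.176] pos [0.4551 0.0657 0.2704] t 12.75
rim enc [0.4551 0.0662] fit [0.4554 0.0661] z99 0.0483 716
top rect [0.455 0.066] ang 125.1 maxz 0.1502 747
rim enc [0.419  0.2589] fit [0.4182 0.2586] z99 0.0483 866
rim enc [ 0.433  -0.0904] fit [ 0.4327 -0.0931] z99 0.048 327
```

Blue is seated upright in the spare cup, with its top at z 0.150. Next is the yellow clipper.

>>> send_rows:
  plan:
    - [[-0.6, -0.6, 0], [0, 0, 0]]
    - [[-0.95, -0.92, 0], [0, 0, 0]]
    - [[-0.95, -0.92, 0], [0, 0, 0]]
    - [[-0.95, -0.92, 0], [0, 0, 0]]
    - [[-0.95, -0.92, 0], [0, 0, 0]]
    - [[-0.95, -0.92, 0], [0, 0, 0]]
    - [[-0.95, -0.92, 0], [0, 0, 0]]
    - [[-0.95, -0.92, 0], [0, 0, 0]]
    - [[-0.95, -0.92, 0], [0, 0, 0]]
    - [[-0.65, -0.7, 0], [0, 0, 0]]

```text
time: 14.05
tool_pos: [0.4269, -0.2437, 0.2697]
tool_rot: [-3.141, -0.002, 2.254]
contact_force: [-0.4, 0.7, 0.3]
opening: 0.0917
grip_force: 0.0
```

>>> send_rows:
  plan:
    - [[-0.32, -0.3, 0], [0, 0, 0]]
    - [[0, 0, 0], [0, 0, -0.09]]
    - [[0, 0, 0], [0, 0, -0.09]]
    - [[0, 0, 0], [0, 0, 0]]
    - [[0, 0, 0], [0, 0, 0]]
    - [[0, 0, 0], [0, 0, 0]]
    - [[0, 0, 0], [0, 0, 0]]
    - [[0, 0, 0], [0, 0, 0]]
    - [[0, 0, 0], [0, 0, 0]]
    - [[0, 0, 0], [0, 0, 0]]

```text
time: 15.3
tool_pos: [0.4267, -0.2536, 0.2707]
tool_rot: [3.141, -0.0, 2.537]
contact_force: [-0.1, 0.1, -0.5]
opening: 0.0917
grip_force: 0.0
```

```bash
python3 - <<'E'
from h import *
C=cal("wrist"); p,d=read_camera("wrist"); cv2.imwrite("pics/w4.png",p)
P=cloud("wrist",d,C); rep(P,(.4267,-.2537)); rep(P,(.433,-.0965))
go(.4262,-.2536,.091,np.radians(145))
E
```

```text
rim enc [ 0.426  -0.2546] fit [ 0.4265 -0.2541] z99 0.0484 691
top rect [ 0.4258 -0.2548] ang 141.4 maxz 0.1505 750
rim enc [ 0.4332 -0.0967] fit [ 0.433  -0.0969] z99 0.0485 626
top rect [ 0.4327 -0.0971] ang 99.9 maxz 0.1505 678
shift [ 0.02 -0.01  7.19] turn [ 0.    -0.     0.004] pos [ 0.4267 -0.2536  0.2708] t 15.35
```

View pics/w4.png

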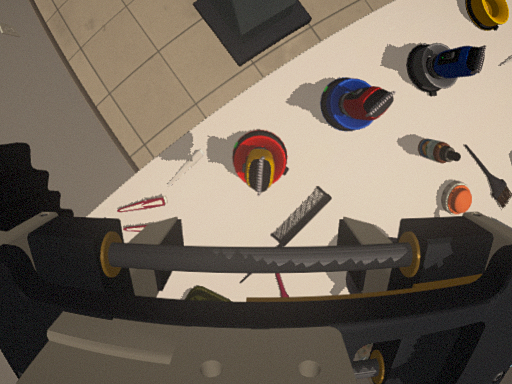

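The yellow clipper in the red cup is at about (262,165), with its blade along the image column, so it is aligned. The blue clipper at (460,63) stands in the grey cup.

>>> send_rows:
  plan:
    - [[0, 0, 1], [0, 0, 0]]
    - [[0, 0, 1], [0, 0, 0]]
    - [[0, 0, 1], [0, 0, 0]]
    - [[0, 0, 1], [0, 0, 0]]
    - [[0, 0, 1], [0, 0, 0]]
    - [[0, 0, 1], [0, 0, 0]]
    - [[0, 0, 0.6], [0, 0, 0]]
    - [[0, 0, 0.4], [0, 0, 0]]
    - [[0, 0, 0.19], [0, 0, 0]]
    - [[0, 0, 0], [0, 0, 0]]

```text
time: 16.6
tool_pos: [0.4268, -0.2536, 0.0911]
tool_rot: [3.142, 0.0, 2.537]
contact_force: [-0.5, -0.2, 0.6]
opening: 0.0918
grip_force: 0.0
```

>>> send_rows:
  plan:
    - [[0, 0, 0], [0, 0, 0]]
    - [[0, 0, 0], [0, 0, 0]]
    - [[0, 0, 0], [0, 0, 0]]
    - [[0, 0, 0], [0, 0, 0]]
    - [[0, 0, 0], [0, 0, 0]]
    - [[0, 0, 0], [0, 0, 0]]
    - [[0, 0, 0], [0, 0, 0]]
    - [[0, 0, 0], [0, 0, 0]]
    - [[0, 0, 0], [0, 0, 0]]
    - [[0, 0, 0], [0, 0, 0]]
  gripper: -1
  force: 25

```text
time: 17.85
tool_pos: [0.4267, -0.2536, 0.091]
tool_rot: [3.142, 0.0, 2.537]
contact_force: [-0.5, -0.7, -0.8]
opening: 0.0342
grip_force: 24.4
```

>>> send_rows:
  plan:
    - [[0, 0, -0.5], [0, 0, 0]]
    - [[0, 0, -0.9], [0, 0, 0]]
    - [[0, 0, -0.9], [0, 0, 0]]
    - [[0, 0, -0.9], [0, 0, 0]]
    - [[0, 0, -0.9], [0, 0, 0]]
    - [[0, 0, -0.9], [0, 0, 0]]
    - [[0, 0, -0.9], [0, 0, 0]]
    - [[0, 0, -0.8], [0, 0, 0]]
    - [[0, 0, -0.5], [0, 0, 0]]
    - [[0, 0, 0], [0, 0, 0]]

```text
time: 19.1
tool_pos: [0.4269, -0.2537, 0.2718]
tool_rot: [-3.142, 0.002, 2.537]
contact_force: [-0.8, -0.7, -2.8]
opening: 0.0339
grip_force: 24.4
```

```bash
python3 - <<'E'
from h import *
go(.4182,.259,.271)
E
```

```text
shift [1.194e+01 1.668e+01 1.000e-02] turn [-0.     0.001 -0.   ] pos [ 0.4269 -0.2537  0.2718] t 19.1
```

>>> send_rows:
  plan:
    - [[0.35, 0.5, 0], [0, 0, 0]]
    - [[0.66, 0.92, 0], [0, 0, 0]]
    - [[0.66, 0.92, 0], [0, 0, 0]]
    - [[0.66, 0.92, 0], [0, 0, 0]]
    - [[0.66, 0.92, 0], [0, 0, 0]]
    - [[0.66, 0.92, 0], [0, 0, 0]]
    - [[0.66, 0.92, 0], [0, 0, 0]]
    - [[0.66, 0.92, 0], [0, 0, 0]]
    - [[0.66, 0.92, 0], [0, 0, 0]]
    - [[0.66, 0.92, 0], [0, 0, 0]]

```text
time: 20.35
tool_pos: [0.4209, 0.0182, 0.2702]
tool_rot: [-3.141, -0.002, 2.538]
contact_force: [-0.0, -0.0, -2.4]
opening: 0.0342
grip_force: 24.4
```

>>> send_rows:
  plan:
    - [[0.66, 0.92, 0], [0, 0, 0]]
    - [[0.66, 0.92, 0], [0, 0, 0]]
    - [[0.66, 0.92, 0], [0, 0, 0]]
    - [[0.66, 0.92, 0], [0, 0, 0]]
    - [[0.66, 0.92, 0], [0, 0, 0]]
    - [[0.66, 0.92, 0], [0, 0, 0]]
    - [[0.66, 0.92, 0], [0, 0, 0]]
    - [[0.66, 0.92, 0], [0, 0, 0]]
    - [[0.37, 0.54, 0], [0, 0, 0]]
    - [[0, 0, 0], [0, 0, 0]]

```text
time: 21.6
tool_pos: [0.4173, 0.2598, 0.2704]
tool_rot: [-3.14, -0.001, 2.539]
contact_force: [0.1, -0.8, -2.5]
opening: 0.0336
grip_force: 24.4
```

>>> send_rows:
  plan:
    - [[0, 0, 0.5], [0, 0, 0]]
    - [[0, 0, 0.8], [0, 0, 0]]
    - [[0, 0, 0.8], [0, 0, 0]]
    - [[0, 0, 0.8], [0, 0, 0]]
    - [[0, 0, 0.7], [0, 0, 0]]
    - [[0, 0, 0.4], [0, 0, 0]]
    - [[0, 0, 0], [0, 0, 0]]
    - [[0, 0, 0], [0, 0, 0]]
    - [[0, 0, 0], [0, 0, 0]]
    - [[0, 0, 0], [0, 0, 0]]

```text
time: 22.85
tool_pos: [0.4182, 0.2593, 0.1715]
tool_rot: [3.141, 0.001, 2.537]
contact_force: [-0.4, 0.2, -3.0]
opening: 0.034
grip_force: 24.4
```

```bash
python3 - <<'E'
from h import *
go(.4182,.259,.091)
q,_=read_camera("scene"); cv2.imwrite("pics/s5.png",cv2.resize(q[60:300,140:330],None,fx=2.4,fy=2.4))
E
```

```text
shift [-0.   -0.01  3.22] turn [0.001 0.    0.   ] pos [0.4182 0.2593 0.1715] t 22.85
```

View pics/s5.png

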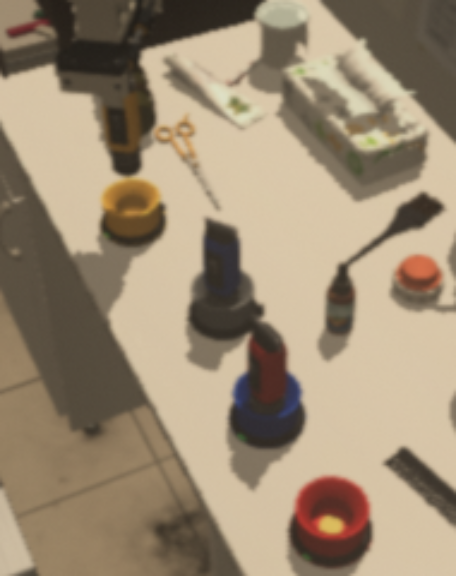

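The yellow clipper hangs upright over the yellow cup at about (132,200), and the red cup is empty. I lower it.

>>> send_rows:
  plan:
    - [[0, 0, 0.6], [0, 0, 0]]
    - [[0, 0, 0.6], [0, 0, 0]]
    - [[0, 0, 0.5], [0, 0, 0]]
    - [[0, 0, 0.4], [0, 0, 0]]
    - [[0, 0, 0.3], [0, 0, 0]]
    - [[0, 0, 0.3], [0, 0, 0]]
    - [[0, 0, 0.2], [0, 0, 0]]
    - [[0, 0, 0.15], [0, 0, 0]]
    - [[0, 0, 0.1], [0, 0, 0]]
    - [[0, 0, 0.02], [0, 0, 0]]

```text
time: 24.15
tool_pos: [0.418, 0.2592, 0.0917]
tool_rot: [3.142, -0.0, 2.537]
contact_force: [-0.2, 0.5, -2.6]
opening: 0.0343
grip_force: 24.4
```

>>> send_rows:
  plan:
    - [[0, 0, 0.02], [0, 0, 0]]
    - [[0, 0, 0.02], [0, 0, 0]]
    - [[0, 0, 0.01], [0, 0, 0]]
    - [[0, 0, 0], [0, 0, 0]]
    - [[0, 0, 0], [0, 0, 0]]
    - [[0, 0, 0], [0, 0, 0]]
    - [[0, 0, 0], [0, 0, 0]]
    - [[0, 0, 0], [0, 0, 0]]
    - [[0, 0, 0], [0, 0, 0]]
    - [[0, 0, 0], [0, 0, 0]]

```text
time: 25.4
tool_pos: [0.4183, 0.2593, 0.0909]
tool_rot: [3.141, 0.001, 2.537]
contact_force: [-1.4, -0.5, 5.4]
opening: 0.034
grip_force: 24.4
```

On the floor (contact felt). Release and rise.

>>> send_rows:
  plan:
    - [[0, 0, 0], [0, 0, 0]]
    - [[0, 0, 0], [0, 0, 0]]
    - [[0, 0, 0], [0, 0, 0]]
    - [[0, 0, 0], [0, 0, 0]]
    - [[0, 0, 0], [0, 0, 0]]
    - [[0, 0, 0], [0, 0, 0]]
    - [[0, 0, 0], [0, 0, 0]]
    - [[0, 0, 0], [0, 0, 0]]
    - [[0, 0, 0], [0, 0, 0]]
    - [[0, 0, 0], [0, 0, 0]]
  gripper: 1

```text
time: 26.65
tool_pos: [0.418, 0.2592, 0.0905]
tool_rot: [3.141, 0.0, 2.537]
contact_force: [0.5, 1.1, 0.1]
opening: 0.0917
grip_force: 0.0
```

>>> send_rows:
  plan:
    - [[0, 0, -0.5], [0, 0, 0]]
    - [[0, 0, -1], [0, 0, 0]]
    - [[0, 0, -1], [0, 0, 0]]
    - [[0, 0, -1], [0, 0, 0]]
    - [[0, 0, -1], [0, 0, 0]]
    - [[0, 0, -1], [0, 0, 0]]
    - [[0, 0, -1], [0, 0, 0]]
    - [[0, 0, -0.7], [0, 0, 0]]
    - [[0, 0, 0], [0, 0, 0]]
    - [[0, 0, 0], [0, 0, 0]]

```text
time: 27.9
tool_pos: [0.4176, 0.259, 0.2701]
tool_rot: [-3.141, -0.0, 2.537]
contact_force: [0.3, -0.5, 0.4]
opening: 0.0916
grip_force: 0.0
```

```bash
python3 - <<'E'
from h import *
C=cal("wrist"); p,d=read_camera("wrist")
P=cloud("wrist",d,C); rep(P,(.4182,.259))
go(.433,-.0965,.27,np.radians(103))
E
```

```text
rim enc [0.418 0.259] fit [0.4181 0.2592] z99 0.0482 717
top rect [0.4177 0.2585] ang 141.6 maxz 0.1506 754
shift [ -8.59 -11.35  -0.  ] turn [-0.001 -0.     0.471] pos [0.4175 0.259  0.2698] t 27.95
```

Yellow is seated. Next is red.

>>> send_rows:
  plan:
    - [[-0.45, -0.6, 0], [0, 0, 0]]
    - [[-0.72, -0.95, 0], [0, 0, 0]]
    - [[-0.72, -0.95, 0], [0, 0, 0]]
    - [[-0.72, -0.95, 0], [0, 0, 0]]
    - [[-0.72, -0.95, 0], [0, 0, 0]]
    - [[-0.72, -0.95, 0], [0, 0, 0]]
    - [[-0.72, -0.95, 0], [0, 0, 0]]
    - [[-0.72, -0.95, 0], [0, 0, 0]]
    - [[-0.72, -0.95, 0], [0, 0, 0]]
    - [[-0.72, -0.95, 0], [0, 0, 0]]

```text
time: 29.2
tool_pos: [0.4298, -0.0292, 0.2701]
tool_rot: [-3.141, -0.001, 2.537]
contact_force: [0.9, 0.4, 0.6]
opening: 0.0917
grip_force: 0.0
```

>>> send_rows:
  plan:
    - [[-0.72, -0.95, 0], [0, 0, 0]]
    - [[-0.72, -0.95, 0], [0, 0, 0]]
    - [[-0.22, -0.3, 0], [0, 0, 0]]
    - [[0, 0, 0], [0, 0, 0.1]]
    - [[0, 0, 0], [0, 0, 0.1]]
    - [[0, 0, 0], [0, 0, 0.1]]
    - [[0, 0, 0], [0, 0, 0.1]]
    - [[0, 0, 0], [0, 0, 0.07]]
    - [[0, 0, 0], [0, 0, 0]]
    - [[0, 0, 0], [0, 0, 0]]

```text
time: 30.45
tool_pos: [0.4333, -0.0962, 0.2704]
tool_rot: [-3.141, -0.0, 1.801]
contact_force: [-0.9, -0.2, -0.6]
opening: 0.092
grip_force: 0.0
```

```bash
python3 - <<'E'
from h import *
C=cal("wrist"); p,d=read_camera("wrist"); cv2.imwrite("pics/w6.png",p[110:230,180:340].repeat(4,0).repeat(4,1))
P=cloud("wrist",d,C); rep(P,(.433,-.0965)); rep(P,(.4267,-.2537))
go(.433,-.0965,.091,np.radians(103))
E
```

```text
rim enc [ 0.4328 -0.0958] fit [ 0.433  -0.0962] z99 0.0482 703
top rect [ 0.433  -0.0959] ang 99.2 maxz 0.1509 752
rim enc [ 0.4266 -0.2537] fit [ 0.4268 -0.253 ] z99 0.0481 339
shift [-0.01 -0.02  7.18] turn [-0.    -0.     0.002] pos [ 0.4333 -0.0962  0.2705] t 30.5
```

View pics/w6.png

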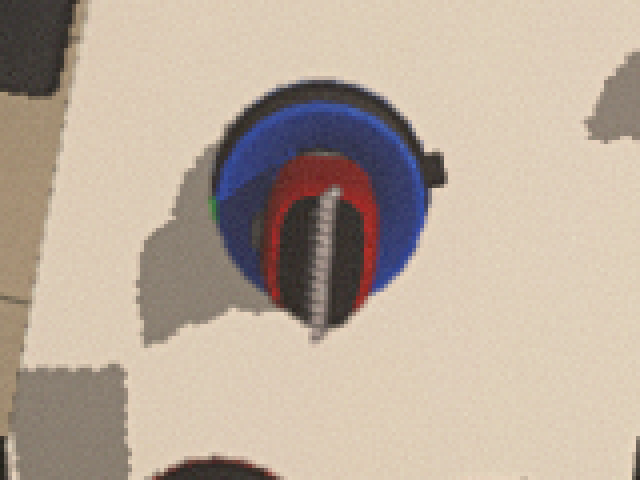

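The red clipper in the blue cup is upright, with its blade near vertical within about 5°. Grip it.

>>> send_rows:
  plan:
    - [[0, 0, 1], [0, 0, 0]]
    - [[0, 0, 1], [0, 0, 0]]
    - [[0, 0, 1], [0, 0, 0]]
    - [[0, 0, 1], [0, 0, 0]]
    - [[0, 0, 1], [0, 0, 0]]
    - [[0, 0, 1], [0, 0, 0]]
    - [[0, 0, 0.6], [0, 0, 0]]
    - [[0, 0, 0.4], [0, 0, 0]]
    - [[0, 0, 0.18], [0, 0, 0]]
    - [[0, 0, 0], [0, 0, 0]]

```text
time: 31.75
tool_pos: [0.4336, -0.0964, 0.0912]
tool_rot: [3.141, 0.0, 1.799]
contact_force: [0.5, -0.1, 0.5]
opening: 0.0918
grip_force: 0.0
```

>>> send_rows:
  plan:
    - [[0, 0, 0], [0, 0, 0]]
    - [[0, 0, 0], [0, 0, 0]]
    - [[0, 0, 0], [0, 0, 0]]
    - [[0, 0, 0], [0, 0, 0]]
    - [[0, 0, 0], [0, 0, 0]]
    - [[0, 0, 0], [0, 0, 0]]
    - [[0, 0, 0], [0, 0, 0]]
    - [[0, 0, 0], [0, 0, 0]]
    - [[0, 0, 0], [0, 0, 0]]
    - [[0, 0, 0], [0, 0, 0]]
  gripper: -1
  force: 25

```text
time: 33.0
tool_pos: [0.4335, -0.0964, 0.091]
tool_rot: [-3.142, -0.0, 1.799]
contact_force: [-0.6, -1.2, -0.8]
opening: 0.0336
grip_force: 24.3
```

>>> send_rows:
  plan:
    - [[0, 0, -0.5], [0, 0, 0]]
    - [[0, 0, -0.9], [0, 0, 0]]
    - [[0, 0, -0.9], [0, 0, 0]]
    - [[0, 0, -0.9], [0, 0, 0]]
    - [[0, 0, 0], [0, 0, 0]]
    - [[0, 0, 0], [0, 0, 0]]
    - [[0, 0, 0], [0, 0, 0]]
    - [[0, 0, 0], [0, 0, 0]]
    - [[0, 0, 0], [0, 0, 0]]
    - [[0, 0, 0], [0, 0, 0]]

```text
time: 34.25
tool_pos: [0.4335, -0.0963, 0.1709]
tool_rot: [-3.141, -0.0, 1.799]
contact_force: [-0.9, -0.0, -3.3]
opening: 0.0338
grip_force: 24.3
```

```bash
python3 - <<'E'
from h import *
go(.4267,-.2538,.091)
E
```

```text
shift [-6.08 -1.69  3.19] turn [-0. -0.  0.] pos [ 0.4335 -0.0963  0.1709] t 34.25
```

>>> send_rows:
  plan:
    - [[-0.4, -0.1, 0], [0, 0, 0]]
    - [[-0.8, -0.22, 0], [0, 0, 0]]
    - [[-0.9, -0.25, 0], [0, 0, 0]]
    - [[-0.9, -0.25, 0], [0, 0, 0]]
    - [[-0.9, -0.25, 0], [0, 0, 0]]
    - [[-0.9, -0.25, 0], [0, 0, 0]]
    - [[-0.8, -0.22, 0], [0, 0, 0]]
    - [[-0.48, -0.15, 0], [0, 0, 0]]
    - [[0, 0, 0], [0, 0, 0]]
    - [[0, 0, 0], [0, 0, 0]]

```text
time: 35.5
tool_pos: [0.4267, -0.2534, 0.1709]
tool_rot: [-3.142, -0.001, 1.799]
contact_force: [-0.3, -0.3, -2.5]
opening: 0.034
grip_force: 24.3
```

>>> send_rows:
  plan:
    - [[0, 0, 0], [0, 0, 0]]
    - [[0, 0, 0], [0, 0, 0]]
    - [[0, 0, 0.6], [0, 0, 0]]
    - [[0, 0, 0.6], [0, 0, 0]]
    - [[0, 0, 0.4], [0, 0, 0]]
    - [[0, 0, 0], [0, 0, 0]]
    - [[0, 0, 0], [0, 0, 0]]
    - [[0, 0, 0], [0, 0, 0]]
    - [[0, 0, 0], [0, 0, 0]]
    - [[0, 0, 0], [0, 0, 0]]

```text
time: 36.75
tool_pos: [0.4268, -0.254, 0.1312]
tool_rot: [3.141, 0.0, 1.799]
contact_force: [-0.5, 0.2, -2.8]
opening: 0.0336
grip_force: 24.3
```

```bash
python3 - <<'E'
from h import *
go(.4267,-.2538,.091)
E
```

```text
shift [ 0.01 -0.    1.61] turn [0. 0. 0.] pos [ 0.4268 -0.254   0.1312] t 36.75
```

>>> send_rows:
  plan:
    - [[0, 0, 0.3], [0, 0, 0]]
    - [[0, 0, 0.3], [0, 0, 0]]
    - [[0, 0, 0.3], [0, 0, 0]]
    - [[0, 0, 0.25], [0, 0, 0]]
    - [[0, 0, 0.2], [0, 0, 0]]
    - [[0, 0, 0.15], [0, 0, 0]]
    - [[0, 0, 0.06], [0, 0, 0]]
    - [[0, 0, 0.03], [0, 0, 0]]
    - [[0, 0, 0.02], [0, 0, 0]]
    - [[0, 0, 0], [0, 0, 0]]

```text
time: 38.0
tool_pos: [0.4269, -0.2541, 0.091]
tool_rot: [3.141, 0.0, 1.799]
contact_force: [0.1, -0.7, -0.7]
opening: 0.0342
grip_force: 24.3
```

>>> send_rows:
  plan:
    - [[0, 0, 0.02], [0, 0, 0]]
    - [[0, 0, 0], [0, 0, 0]]
    - [[0, 0, 0], [0, 0, 0]]
    - [[0, 0, 0], [0, 0, 0]]
    - [[0, 0, 0], [0, 0, 0]]
    - [[0, 0, 0], [0, 0, 0]]
    - [[0, 0, 0], [0, 0, 0]]
    - [[0, 0, 0], [0, 0, 0]]
    - [[0, 0, 0], [0, 0, 0]]
    - [[0, 0, 0], [0, 0, 0]]

```text
time: 39.25
tool_pos: [0.4271, -0.2544, 0.091]
tool_rot: [3.141, 0.001, 1.799]
contact_force: [-0.9, -0.5, 6.0]
opening: 0.0345
grip_force: 24.3
```

>>> send_rows:
  plan:
    - [[0, 0, 0], [0, 0, 0]]
    - [[0, 0, 0], [0, 0, 0]]
    - [[0, 0, 0], [0, 0, 0]]
    - [[0, 0, 0], [0, 0, 0]]
    - [[0, 0, 0], [0, 0, 0]]
    - [[0, 0, 0], [0, 0, 0]]
    - [[0, 0, 0], [0, 0, 0]]
    - [[0, 0, 0], [0, 0, 0]]
    - [[0, 0, 0], [0, 0, 0]]
    - [[0, 0, 0], [0, 0, 0]]
  gripper: 1

```text
time: 40.5
tool_pos: [0.4268, -0.2539, 0.0903]
tool_rot: [3.142, -0.0, 1.799]
contact_force: [-0.6, 0.1, -1.1]
opening: 0.0919
grip_force: 0.0
```

>>> send_rows:
  plan:
    - [[0, 0, -0.5], [0, 0, 0]]
    - [[0, 0, -1], [0, 0, 0]]
    - [[0, 0, -1], [0, 0, 0]]
    - [[0, 0, -1], [0, 0, 0]]
    - [[0, 0, -1], [0, 0, 0]]
    - [[0, 0, -1], [0, 0, 0]]
    - [[0, 0, -1], [0, 0, 0]]
    - [[0, 0, -0.7], [0, 0, 0]]
    - [[0, 0, 0], [0, 0, 0]]
    - [[0, 0, 0], [0, 0, 0]]

```text
time: 41.75
tool_pos: [0.4264, -0.2537, 0.2698]
tool_rot: [-3.141, -0.001, 1.799]
contact_force: [0.1, -0.2, -0.3]
opening: 0.0917
grip_force: 0.0
```

```bash
python3 - <<'E'
from h import *
C=cal("wrist"); p,d=read_camera("wrist")
P=cloud("wrist",d,C); rep(P,(.4267,-.2537))
go(.4552,.066,.27,np.radians(129))
E
```

```text
rim enc [ 0.4262 -0.2541] fit [ 0.4265 -0.2539] z99 0.0484 696
top rect [ 0.4262 -0.2537] ang 99.3 maxz 0.151 746
shift [ 1.219e+01  4.020e+00 -1.000e-02] turn [-0.    -0.001 -0.288] pos [ 0.4264 -0.2536  0.2695] t 41.8
```

Red is seated. Back to blue in the spare cup.

>>> send_rows:
  plan:
    - [[0.6, 0.2, 0], [0, 0, 0]]
    - [[1, 0.33, 0], [0, 0, 0]]
    - [[1, 0.33, 0], [0, 0, 0]]
    - [[1, 0.33, 0], [0, 0, 0]]
    - [[1, 0.33, 0], [0, 0, 0]]
    - [[1, 0.33, 0], [0, 0, 0]]
    - [[1, 0.33, 0], [0, 0, 0]]
    - [[1, 0.33, 0], [0, 0, 0]]
    - [[1, 0.33, 0], [0, 0, 0]]
    - [[1, 0.33, 0], [0, 0, 0]]

```text
time: 43.05
tool_pos: [0.449, -0.0005, 0.2699]
tool_rot: [-3.141, -0.001, 1.799]
contact_force: [0.4, -0.2, 0.5]
opening: 0.0919
grip_force: 0.0
```

>>> send_rows:
  plan:
    - [[1, 0.33, 0], [0, 0, 0]]
    - [[1, 0.33, 0], [0, 0, 0]]
    - [[0.6, 0.2, 0], [0, 0, 0]]
    - [[0, 0, 0], [0, 0, -0.1]]
    - [[0, 0, 0], [0, 0, -0.1]]
    - [[0, 0, 0], [0, 0, -0.09]]
    - [[0, 0, 0], [0, 0, 0]]
    - [[0, 0, 0], [0, 0, 0]]
    - [[0, 0, 0], [0, 0, 0]]
    - [[0, 0, 0], [0, 0, 0]]

```text
time: 44.3
tool_pos: [0.4558, 0.0659, 0.2702]
tool_rot: [3.142, -0.0, 2.254]
contact_force: [-0.0, -0.5, 1.3]
opening: 0.0918
grip_force: 0.0
```

```bash
python3 - <<'E'
from h import *
C=cal("wrist"); p,d=read_camera("wrist")
P=cloud("wrist",d,C); rep(P,(.4555,.066)); rep(P,(.433,-.0965))
go(.4552,.066,.091,np.radians(129))
E
```

```text
rim enc [0.455  0.0661] fit [0.4554 0.066 ] z99 0.0482 695
top rect [0.4555 0.0658] ang 125.2 maxz 0.1501 753
rim enc [ 0.4331 -0.0875] fit [ 0.4327 -0.093 ] z99 0.048 334
shift [ 0.02 -0.02  7.17] turn [ 0.    -0.     0.002] pos [0.4559 0.0659 0.2703] t 44.35
```

>>> send_rows:
  plan:
    - [[0, 0, 1], [0, 0, 0]]
    - [[0, 0, 1], [0, 0, 0]]
    - [[0, 0, 1], [0, 0, 0]]
    - [[0, 0, 1], [0, 0, 0]]
    - [[0, 0, 1], [0, 0, 0]]
    - [[0, 0, 1], [0, 0, 0]]
    - [[0, 0, 0.6], [0, 0, 0]]
    - [[0, 0, 0.4], [0, 0, 0]]
    - [[0, 0, 0.17], [0, 0, 0]]
    - [[0, 0, 0], [0, 0, 0]]

```text
time: 45.6
tool_pos: [0.456, 0.0659, 0.0912]
tool_rot: [3.141, 0.0, 2.254]
contact_force: [0.1, 0.1, 0.2]
opening: 0.0919
grip_force: 0.0
```

>>> send_rows:
  plan:
    - [[0, 0, 0], [0, 0, 0]]
    - [[0, 0, 0], [0, 0, 0]]
    - [[0, 0, 0], [0, 0, 0]]
    - [[0, 0, 0], [0, 0, 0]]
    - [[0, 0, 0], [0, 0, 0]]
    - [[0, 0, 0], [0, 0, 0]]
    - [[0, 0, 0], [0, 0, 0]]
    - [[0, 0, 0], [0, 0, 0]]
    - [[0, 0, 0], [0, 0, 0]]
    - [[0, 0, 0], [0, 0, 0]]
  gripper: -1
  force: 25

```text
time: 46.85
tool_pos: [0.4559, 0.0659, 0.091]
tool_rot: [3.142, -0.0, 2.255]
contact_force: [0.1, -0.5, -0.3]
opening: 0.0338
grip_force: 24.3
```

>>> send_rows:
  plan:
    - [[0, 0, -0.5], [0, 0, 0]]
    - [[0, 0, -0.9], [0, 0, 0]]
    - [[0, 0, -0.9], [0, 0, 0]]
    - [[0, 0, -0.9], [0, 0, 0]]
    - [[0, 0, 0], [0, 0, 0]]
    - [[0, 0, 0], [0, 0, 0]]
    - [[0, 0, 0], [0, 0, 0]]
    - [[0, 0, 0], [0, 0, 0]]
    - [[0, 0, 0], [0, 0, 0]]
    - [[0, 0, 0], [0, 0, 0]]

```text
time: 48.1
tool_pos: [0.4558, 0.0659, 0.1709]
tool_rot: [-3.141, -0.0, 2.255]
contact_force: [1.4, 0.2, -2.6]
opening: 0.0339
grip_force: 24.4
```

```bash
python3 - <<'E'
from h import *
go(.433,-.0964,.091)
E
```

```text
shift [-4.46 -4.81  3.19] turn [-0. -0.  0.] pos [0.4558 0.0659 0.1709] t 48.1
```

>>> send_rows:
  plan:
    - [[-0.3, -0.33, 0], [0, 0, 0]]
    - [[-0.65, -0.7, 0], [0, 0, 0]]
    - [[-0.7, -0.75, 0], [0, 0, 0]]
    - [[-0.7, -0.75, 0], [0, 0, 0]]
    - [[-0.7, -0.75, 0], [0, 0, 0]]
    - [[-0.7, -0.75, 0], [0, 0, 0]]
    - [[-0.45, -0.5, 0], [0, 0, 0]]
    - [[-0.26, -0.28, 0], [0, 0, 0]]
    - [[0, 0, 0], [0, 0, 0]]
    - [[0, 0, 0], [0, 0, 0]]

```text
time: 49.35
tool_pos: [0.4331, -0.0961, 0.171]
tool_rot: [3.141, -0.0, 2.255]
contact_force: [1.4, 0.0, -1.9]
opening: 0.0343
grip_force: 24.4
```

>>> send_rows:
  plan:
    - [[0, 0, 0], [0, 0, 0]]
    - [[0, 0, 0], [0, 0, 0]]
    - [[0, 0, 0.6], [0, 0, 0]]
    - [[0, 0, 0.6], [0, 0, 0]]
    - [[0, 0, 0.4], [0, 0, 0]]
    - [[0, 0, 0], [0, 0, 0]]
    - [[0, 0, 0], [0, 0, 0]]
    - [[0, 0, 0], [0, 0, 0]]
    - [[0, 0, 0], [0, 0, 0]]
    - [[0, 0, 0], [0, 0, 0]]

```text
time: 50.6
tool_pos: [0.4332, -0.0965, 0.1312]
tool_rot: [3.141, 0.0, 2.255]
contact_force: [-0.2, -0.0, -1.5]
opening: 0.0338
grip_force: 24.4
```

```bash
python3 - <<'E'
from h import *
go(.433,-.0964,.091)
E
```

```text
shift [ 0.01 -0.    1.61] turn [0. 0. 0.] pos [ 0.4332 -0.0965  0.1312] t 50.6
```

>>> send_rows:
  plan:
    - [[0, 0, 0.3], [0, 0, 0]]
    - [[0, 0, 0.3], [0, 0, 0]]
    - [[0, 0, 0.3], [0, 0, 0]]
    - [[0, 0, 0.25], [0, 0, 0]]
    - [[0, 0, 0.2], [0, 0, 0]]
    - [[0, 0, 0.15], [0, 0, 0]]
    - [[0, 0, 0.06], [0, 0, 0]]
    - [[0, 0, 0.03], [0, 0, 0]]
    - [[0, 0, 0.02], [0, 0, 0]]
    - [[0, 0, 0.01], [0, 0, 0]]

```text
time: 51.85
tool_pos: [0.4335, -0.0967, 0.091]
tool_rot: [3.141, 0.001, 2.255]
contact_force: [-0.4, -0.1, 4.2]
opening: 0.0339
grip_force: 24.4
```

>>> send_rows:
  plan:
    - [[0, 0, 0.01], [0, 0, 0]]
    - [[0, 0, 0], [0, 0, 0]]
    - [[0, 0, 0], [0, 0, 0]]
    - [[0, 0, 0], [0, 0, 0]]
    - [[0, 0, 0], [0, 0, 0]]
    - [[0, 0, 0], [0, 0, 0]]
    - [[0, 0, 0], [0, 0, 0]]
    - [[0, 0, 0], [0, 0, 0]]
    - [[0, 0, 0], [0, 0, 0]]
    - [[0, 0, 0], [0, 0, 0]]

```text
time: 53.1
tool_pos: [0.4336, -0.0967, 0.091]
tool_rot: [3.141, 0.001, 2.255]
contact_force: [-1.0, -0.3, 5.5]
opening: 0.0338
grip_force: 24.4
```

>>> send_rows:
  plan:
    - [[0, 0, 0], [0, 0, 0]]
    - [[0, 0, 0], [0, 0, 0]]
    - [[0, 0, 0], [0, 0, 0]]
    - [[0, 0, 0], [0, 0, 0]]
    - [[0, 0, 0], [0, 0, 0]]
    - [[0, 0, 0], [0, 0, 0]]
    - [[0, 0, 0], [0, 0, 0]]
    - [[0, 0, 0], [0, 0, 0]]
    - [[0, 0, 0], [0, 0, 0]]
    - [[0, 0, 0], [0, 0, 0]]
  gripper: 1

```text
time: 54.35
tool_pos: [0.4331, -0.0965, 0.0903]
tool_rot: [3.142, -0.0, 2.255]
contact_force: [0.2, 0.8, -0.5]
opening: 0.0917
grip_force: 0.0
```

>>> send_rows:
  plan:
    - [[0, 0, -0.5], [0, 0, 0]]
    - [[0, 0, -1], [0, 0, 0]]
    - [[0, 0, -1], [0, 0, 0]]
    - [[0, 0, -1], [0, 0, 0]]
    - [[0, 0, -1], [0, 0, 0]]
    - [[0, 0, -1], [0, 0, 0]]
    - [[0, 0, -1], [0, 0, 0]]
    - [[0, 0, -0.7], [0, 0, 0]]
    - [[0, 0, 0], [0, 0, 0]]
    - [[0, 0, 0], [0, 0, 0]]

```text
time: 55.6
tool_pos: [0.4327, -0.0963, 0.2698]
tool_rot: [-3.141, -0.001, 2.255]
contact_force: [-0.1, 0.2, -0.0]
opening: 0.0918
grip_force: 0.0
```

```bash
python3 - <<'E'
from h import *
C=cal("wrist"); p,d=read_camera("wrist")
P=cloud("wrist",d,C); rep(P,(.433,-.0965))
q,_=read_camera("scene"); cv2.imwrite("pics/s9.png",q)
E
```

```text
rim enc [ 0.4327 -0.0963] fit [ 0.433  -0.0964] z99 0.0483 707
top rect [ 0.4325 -0.0965] ang 125.7 maxz 0.1501 749
```

View pics/s9.png

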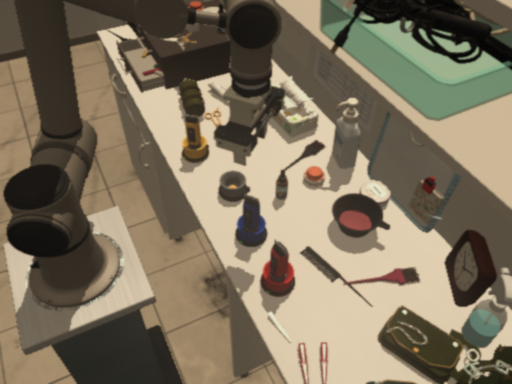

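The scene view shows the yellow clipper at (195,140), the blue at (250,220) and the red at (278,265), each upright in its own cup. The grey stand at (233,185) is empty, and the bottle, comb and scissors haven't moved. The gripper is clear of everything.

```bash
python3 -c "
from cell import robot
print(robot.hand_in())"
```

```text
the job is handed in; nothing more can be done
None
```

All three clippers now stand upright and fully down in the cups of their own colours; the bottle, comb and scissors were left where they lay, and I handed the job in at about 56 s of the 96 s allowed.

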